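# Reload the spring-fed magazine of a bag clipper

## Robot

A 6-joint arm with a two-finger parallel gripper is mounted at the origin on a cart in front of the work surface, level with it; the furniture and walls round the work are solid. World frame = base frame: x ahead of the robot, y to its left, z up, the work surface at z = 0. Lengths are in mm, angles in rad, forces in N, time in s.
With the tool pointing down it reaches from about 350 to 775 mm from the base axis. Payload 7.3 kg.
Tool frame: the origin (TCP) lies at the very end of the fingers, on their centre line; the grasp point (between the pads) lies 19 mm behind it (bot.grip_point_offset is the distance from the TCP to the grasp point, in mm); z points along the fingers, y is the line along which they close (so a half turn about z gives the same grasp; the last joint's range is limited). The gripper opens to 92 mm and grips with 3 to 60 N. Pads are 19 mm wide; open, the fingers measure 130 mm over their backs; the gripper's body (75 mm by 190 mm) begins 47 mm behind the grasp point.
Start: joints at [1.057, 0.342, 1.524, -0, 1.275, -0.146], TCP at [188.758, 489.914, 226.741] pointing down, gripper open.
Joint ranges: [-2.53, 2.53], [-0.77, 2.02], [0.04, 2.7], [-1, 4.14], [0.28, 2.66], [-3.11, 3.11]. Speed limits (rad/s): [2.57, 2.57, 3.14, 3.14, 3.14, 3.14].

## Interface

Orientations are given as [roll, pitch, yaw] about the fixed x, y, z axes, in that order (R = Rz(yaw) Ry(pitch) Rx(roll)).
In Python, from plant import bot gives the robot as it stands. The module is installed in compiled form; this text tells all that it offers.
- The arm moves only by the shell command python3 -m jog 'ROWS' [OPENING]. ROWS is JSON, a list of rows, each a list of 6 numbers: the shift along the tool's x, y, z in mm, then the turn, a rotation vector about the tool's x, y, z in rad. In form: [[dx, dy, dz, rx, ry, rz], ...]. A call has 1 to 12 rows; each row shifts and turns the commanded pose from where the row before left it, along the tool's axes as they then stand; what a row does not reach is not made up. A row lasts 1/10 s, in which the tool goes at most 50 mm and 8.59 degrees, less where a joint would pass 70% of its speed; a pose out of reach is approached as far as the arm can. A call with a gripper value outside its range is refused whole. OPENING is the opening in per cent of the stroke, from 0 (shut) to 100 (fully open), set as the call begins (- or left out, the last holds). The fingers move at their own pace and stop on an object; the grip force is fixed at half the most. Time passes only in rows, so rows that do not move let the fingers close. It gives the time, the measured TCP pose, the force, the opening and the grip force at its end, in the units of the state.
- bot.get_obs(): the state, without advancing time (a new reading comes with each control period).
- bot.capture(name): name is "scene" or "top" or "wrist"; returns the picture (480x640x3 uint8, red, green, blue); there is no depth.
- bot.camera_model(name): a dict with "fx", "fy", "cx", "cy" (pixels), "position" and "orientation" of the camera in the world; the wrist camera has in their place "T_tool_cam" (4x4, takes a point from camera to tool coordinates, whose origin is the TCP and whose axes are the flange's). Camera axes: x right, y down, z forward; pixel columns grow to the right and rows downward; lengths in mm; the calibration is good to about 2 mm. A picture is of the moment at which its call begins: read the wrist's pose just before it. camera_model takes no time and is no camera call.
- bot.close_job(): hands the job in; it is judged then, once.
Trained networks look in the newest picture that a camera, given by its name, has taken for a name from the list of things; names that differ only in an ending like _2 or _b are one class to them, and where a whole thing is asked for, a point or a joint stands for the part that bears it (a point fixed in the world has none). Each returns a list of dicts, best first, with "p" (0 to 1); they miss things now and then, are a little off and sometimes report something else, mostly with a low value. They report only what shows in the picture. A call takes as long as a camera call. They do not tell look-alikes from the thing itself.
- bot.outline_of(target, camera): "mask" (480x640 bool, what is visible of it) and "pixel" ([column, row] in pixels, amid what is visible of it).
The state is a dict: "time": time; "joint_positions": joint angles; "dq": joint speeds; "tau": joint torques, N m; "tool_pos": TCP position; "tcp_rot": TCP orientation; "contact_force": force on the tool from outside, world axes, zero at the start; "moment": the same for the moment, N m; "grip_width": finger opening in mm; "finger_force": force on a finger pad.
Only numpy, scipy, OpenCV 4.12 (cv2) and the standard library are available. Lean on these libraries where they do the work, as an engineer would, in place of code of your own. Each camera call takes 0.05 s, during which the arm holds its last target. There are 200 camera calls.

## Task

Reload the bag clipper: slide its black-handled rail all the way back, lay every slim clip stick from the tray end to end in the channel, and push the rail fully home again so that its spring follower presses the row against the nose. Then press the plunger on the clipper's head right down to seat the first clip. The short leftover piece found in the channel belongs in the small bowl, not in the new row; the two fat sticks do not fit and stay in the tray. Leave the tin, the shaker and the tape roll standing where they are.

Things in the scene. Friction and masses are not known exactly. Their poses are not given: they have to be found in the camera images.
- magazine: bag clipper magazine, fixed. Origin on the worktop under the nose face, on the channel centre line; x along the channel from nose to tail, z up. Open-topped channel x = 0 to 185 mm, 22 mm wide inside, floor 24 mm and wall tops 32 mm above the worktop, walls 3 mm thick: a stick in it stands 10 mm proud. White head at x = -20 to -84 mm, 60 mm high, with a plunger on top
- nose (a point): point on the channel floor, centre line, at the face of the steel nose stop (x = 0 of the magazine, 24 mm above the worktop); axes as the magazine. The nose stop is 20 mm thick, 40 mm wide, top 46 mm above the worktop
- rail (a joint): slide of the rail, m: 0 = fully home, grows toward the tail, 0.105 = fully back. Starts at 0 to 0.03; stays where it is left (7 N friction). It carries the follower and, over it, a steel roof 36 mm wide, underside 47 and top 50 mm above the worktop, covering channel x = 78 to 166 mm when home, 183 to 271 mm when back
- rail_grip (a point): grip point in the rail handle (black, upright), at x = 158 mm + rail value, 75 mm above the worktop; axes as the magazine. The handle is 16 mm along x, 26 mm across y, 50 to 90 mm above the worktop; grip it across y from above, fingertips above the roof (50 mm)
- follower (a joint): how far, m, the spring follower is pressed back into the rail: 0 = out, at most 0.07. When out, its black front face is at channel x = 76 mm + rail value. Spring force 1.5 N when out plus 0.025 N per mm. With 3, 4 or 5 sticks and the rail home it reads 0.008, 0.036 or 0.064
- stick_0: slim stick of nested square bag clips, aluminium with fine grooves across, 28 long x 18 x 18 mm, 30 g, flat ends, square section (any long side may be down); origin at its centre, x axis along its length. Starts lying flat in the tray, centres at least 58 mm apart; 3 to 5 such sticks are present, None if absent
- stick_1: slim stick of nested square bag clips, aluminium with fine grooves across, 28 long x 18 x 18 mm, 30 g, flat ends, square section (any long side may be down); origin at its centre, x axis along its length. Starts lying flat in the tray, centres at least 58 mm apart; 3 to 5 such sticks are present, None if absent
- stick_2: slim stick of nested square bag clips, aluminium with fine grooves across, 28 long x 18 x 18 mm, 30 g, flat ends, square section (any long side may be down); origin at its centre, x axis along its length. Starts lying flat in the tray, centres at least 58 mm apart; 3 to 5 such sticks are present, None if absent
- stick_3: slim stick of nested square bag clips, aluminium with fine grooves across, 28 long x 18 x 18 mm, 30 g, flat ends, square section (any long side may be down); origin at its centre, x axis along its length. Starts lying flat in the tray, centres at least 58 mm apart; 3 to 5 such sticks are present, None if absent
- stick_4: slim stick of nested square bag clips, aluminium with fine grooves across, 28 long x 18 x 18 mm, 30 g, flat ends, square section (any long side may be down); origin at its centre, x axis along its length. Starts lying flat in the tray, centres at least 58 mm apart; 3 to 5 such sticks are present, None if absent
- plunger (a joint): how far, m, the head's spring plunger is pressed down: 0 = up, 0.006 = right down, where it takes 6 N; it springs back when let go
- plunger_top (a point): centre of the top of the steel plunger (26 mm diameter, in a dark housing on the head), 82 mm above the worktop when up; press straight down with closed fingers
- leftover: short leftover piece of a clip stick, 21 long x 18 x 18 mm, 20 g, origin at its centre, x along its length; starts in the channel near the nose (centre 18 to 46 mm from the nose), not covered by the roof
- fat_0: fat stick of larger clips, 36 long x 28 x 28 mm, 60 g, origin at its centre; in the tray; too wide for the channel
- fat_1: second fat stick of larger clips, same as fat_0
- tray: shallow grey tray fixed to the worktop, 300 (x) x 220 (y) x 15 mm high, walls and floor 5 mm; origin at the centre of its underside, z up. A loose pen, 145 x 12 x 9 mm, lies along y beside its +x wall
- bowl: small round white bowl, loose, 115 mm across the rim, 56 mm high, inner floor 8 mm up and about 65 mm across; origin at the centre of its underside
- tomato_tin: bystander: upright tin, 75 mm diameter, 58 mm high, at the back; origin under its centre
- salt_shaker: bystander: upright shaker, 44 mm diameter, 90 mm high, at the back; origin under its centre
- tape_roll: bystander: roll of tape lying flat, 98 mm across, 25 mm high, at the left front; origin under its centre
Mind the look-alikes: they are no part of the job. Leave any blue or red look-alike of the bowl alone.

How it is judged (in metres and radians):
On the way, in this order (a step that is already met when the one before it is completed fails the run):
1. the rail is slid fully back (value of joint rail above 0.097 m), for 0.2 s.
2. every slim stick lies in the channel, lengthwise (x of stick_0 in the frame of nose between 0.01 and 0.168 m and y of stick_0 in the frame of nose between -0.004 and 0.004 m and z of stick_0 in the frame of nose between 0.005 and 0.015 m and angle between the x axis of each of stick_0, stick_1, stick_2, stick_3, stick_4 and the x axis of magazine, either way round below 0.15 rad and x of stick_1 in the frame of nose between 0.01 and 0.168 m and y of stick_1 in the frame of nose between -0.004 and 0.004 m and z of stick_1 in the frame of nose between 0.005 and 0.015 m and x of stick_2 in the frame of nose between 0.01 and 0.168 m and y of stick_2 in the frame of nose between -0.004 and 0.004 m and z of stick_2 in the frame of nose between 0.005 and 0.015 m and x of stick_3 in the frame of nose between 0.01 and 0.168 m and y of stick_3 in the frame of nose between -0.004 and 0.004 m and z of stick_3 in the frame of nose between 0.005 and 0.015 m and x of stick_4 in the frame of nose between 0.01 and 0.168 m and y of stick_4 in the frame of nose between -0.004 and 0.004 m and z of stick_4 in the frame of nose between 0.005 and 0.015 m), for 0.2 s.
3. the rail is home, the follower pressing on the row (value of joint rail below 0.004 m and value of joint follower above 0.003 m), for 0.3 s.
4. the plunger is pressed right down, with the rail home (value of joint plunger above 0.0045 m and value of joint rail below 0.006 m), for 0.1 s.
At the end, for the whole second after the job is handed in: rail home within 4 mm, follower pressed back 3 mm or more; every slim stick at rest flat in the channel (4 mm of the centre line, 4 mm of the floor, 0.15 rad); the leftover in the upright bowl (within 45 mm of its centre); both fat sticks in the tray (all of step 3 and x of stick_0 in the frame of nose between 0.01 and 0.168 m and y of stick_0 in the frame of nose between -0.004 and 0.004 m and z of stick_0 in the frame of nose between 0.005 and 0.013 m and angle between the x axis of each of stick_0, stick_1, stick_2, stick_3, stick_4 and the x axis of magazine, either way round below 0.15 rad and linear speed of each of stick_0, stick_1, stick_2, stick_3, stick_4, leftover below 0.02 m/s and x of stick_1 in the frame of nose between 0.01 and 0.168 m and y of stick_1 in the frame of nose between -0.004 and 0.004 m and z of stick_1 in the frame of nose between 0.005 and 0.013 m and x of stick_2 in the frame of nose between 0.01 and 0.168 m and y of stick_2 in the frame of nose between -0.004 and 0.004 m and z of stick_2 in the frame of nose between 0.005 and 0.013 m and x of stick_3 in the frame of nose between 0.01 and 0.168 m and y of stick_3 in the frame of nose between -0.004 and 0.004 m and z of stick_3 in the frame of nose between 0.005 and 0.013 m and x of stick_4 in the frame of nose between 0.01 and 0.168 m and y of stick_4 in the frame of nose between -0.004 and 0.004 m and z of stick_4 in the frame of nose between 0.005 and 0.013 m and horizontal distance between leftover and bowl below 0.045 m and height (world z) of each of leftover, fat_0, fat_1 below 0.05 m and angle between bowl's own z axis and vertical below 0.15 rad and x of fat_0 in the frame of tray between -0.15 and 0.15 m and y of fat_0 in the frame of tray between -0.11 and 0.11 m and x of fat_1 in the frame of tray between -0.15 and 0.15 m and y of fat_1 in the frame of tray between -0.11 and 0.11 m); the robot touches nothing.
It fails at once if tomato tin is pushed aside or knocked over (over 5 cm or 0.5 rad) (distance of tomato_tin from where it was at the start of the episode above 0.05 m or angle between tomato_tin's own z axis and vertical above 0.5 rad).
It fails at once if salt shaker is pushed aside or knocked over (over 5 cm or 0.5 rad) (distance of salt_shaker from where it was at the start of the episode above 0.05 m or angle between salt_shaker's own z axis and vertical above 0.5 rad).
It fails at once if tape roll is pushed aside or knocked over (over 5 cm or 0.5 rad) (distance of tape_roll from where it was at the start of the episode above 0.05 m or angle between tape_roll's own z axis and vertical above 0.5 rad).
Of stick_0, stick_1, stick_2, stick_3, stick_4 only 3 to 5 are there at a start; the rules pass over those that are not, and their reading is None.
At some moment in a run one of bowl, stick_0, stick_1, stick_2, stick_3, stick_4 may be knocked a few centimetres aside while the robot is not near it.
Once in a run the grip may slacken for a moment while it holds something.
It also fails if it takes over 210 s, if anything falls off the work surface, if the arm or the gripper's body presses on something with over 40 N, if the wrist force passes 120 N, or if a joint passes its speed limit or range.

## Working session

There is one attempt and no reset: what is moved stays moved. The work goes in short steps, Python scripts to look and compute and a shell command to move; the robot and the scene stay as the last step left them, time stands still between calls to the robot, and variables do not carry over. Pictures are saved under pics/ and viewed, at most 14 in all, crops included, and the job is handed in when it is done.

```bash
mkdir -p pics; ls
cat > h.py <<'E'
import numpy as np, cv2
from scipy.spatial.transform import Rotation as R
from plant import bot
def save(im,n): cv2.imwrite('pics/'+n+'.png',cv2.cvtColor(im,cv2.COLOR_RGB2BGR))
def cam(name):
    m=bot.camera_model(name)
    K=np.array([[m['fx'],0,m['cx']],[0,m['fy'],m['cy']],[0,0,1]])
    if 'T_tool_cam' in m:
        o=bot.get_obs(); T=np.eye(4); T[:3,:3]=R.from_euler('xyz',o['tcp_rot']).as_matrix(); T[:3,3]=o['tool_pos']
        C=T@np.array(m['T_tool_cam'])
        return K,C[:3,:3],C[:3,3]
    q=np.array(m['orientation'])
    Rm=q if q.shape==(3,3) else R.from_euler('xyz',q).as_matrix() if q.size==3 else R.from_quat(q).as_matrix()
    return K,Rm,np.array(m['position'])
def px2w(c,px,z):
    K,Rm,p=c; d=Rm@np.linalg.inv(K)@np.array([px[0],px[1],1.]); return p+d*(z-p[2])/d[2]
def w2px(c,P):
    K,Rm,p=c; v=K@(Rm.T@(np.array(P,float)-p)); return v[:2]/v[2]
E
python3 - <<'E'
from h import *
for n in ('scene','top'):
    print(n,bot.camera_model(n)); save(bot.capture(n),n+'0')
print(bot.camera_model('wrist')); print(bot.get_obs())
E
```

```text
pics
scene {'fx': 553.4031566519444, 'fy': 553.4031566519444, 'cx': 323.0842964193572, 'cy': 245.42728920620482, 'position': array([  -4.38129024, -882.26338222,  946.31880105]), 'orientation': array([-2.23166609, -0.01593486, -0.51873223])}
top {'fx': 530.0976709244409, 'fy': 530.0976709244409, 'cx': 326.506225947142, 'cy': 237.72716385220818, 'position': array([ 446.84958683,   60.25157526, 1373.2572695 ]), 'orientation': array([-3.04218086,  0.00718392, -1.55862167])}
{'fx': 377.21321417484154, 'fy': 377.21321417484154, 'cx': 321.9214980772056, 'cy': 241.55682014328883, 'T_tool_cam': array([[ 2.81438582e-04, -9.52573897e-01, -3.04307231e-01,
         8.37278504e+01],
       [ 9.99999920e-01,  3.54658602e-04, -1.85338899e-04,
         2.84956746e-01],
       [ 2.84474175e-04, -3.04307155e-01,  9.52573921e-01,
        -1.58746704e+02],
       [ 0.00000000e+00,  0.00000000e+00,  0.00000000e+00,
         1.00000000e+00]])}
{'time': 0.1, 'joint_positions': array([ 1.05703007e+00,  3.42630293e-01,  1.52493472e+00,  2.92535244e-05,
        1.27539128e+00, -1.45998817e-01]), 'dq': array([-1.39279429e-03,  8.65076199e-05, -2.83253073e-03,  5.09981045e-04,
       -2.24478664e-05, -7.97193105e-04]), 'tau': array([ 1.95946763e-03, -4.32006204e+01, -2.44694781e+01,  7.19944225e-02,
        5.24846662e-02, -8.81816459e-05]), 'tool_pos': array([188.54345507, 489.58404616, 226.1216505 ]), 'tcp_rot': array([-3.14024759e+00, -2.26060325e-04,  2.77381653e+00]), 'contact_force': array([ 0.52454822, -0.14154166, -0.22913585]), 'moment': array([-0.03377455, -0.01813052,  0.00990855]), 'finger_force': 0.0, 'grip_width': 92.26509316330599}
```

View pics/top0.png

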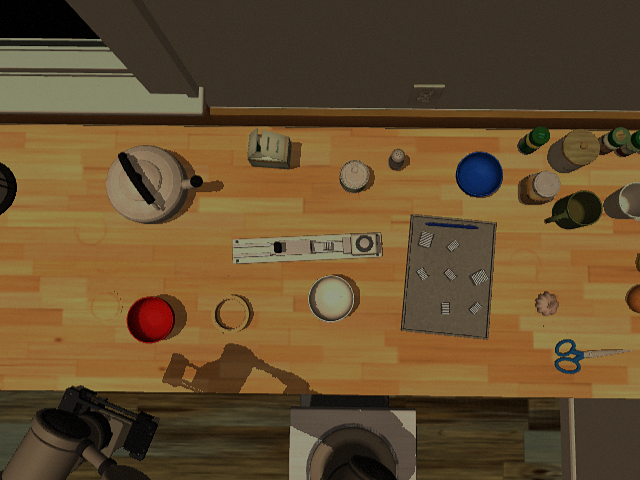

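View pics/scene0.png

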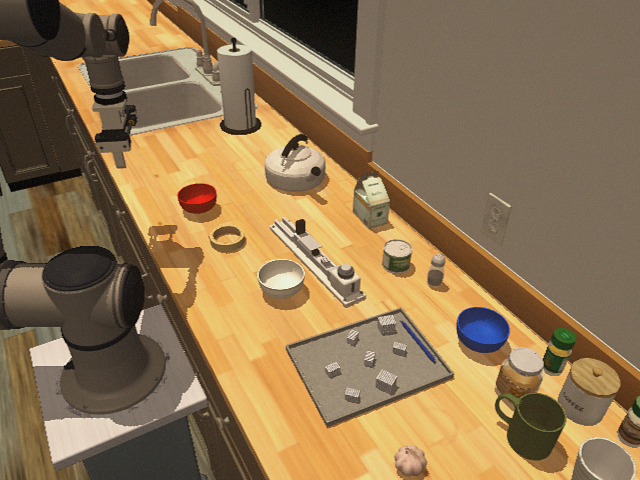

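Run:
```python
from h import *
im=bot.capture('top');c=cam('top')
Z=dict(magazine=32,rail_grip=90,plunger_top=82,stick_0=23,leftover=42,fat_0=33,tray=10,bowl=56,tomato_tin=58,salt_shaker=90,tape_roll=25)
for n,z in Z.items():
    for d in bot.outline_of(n,'top'):
        m=d['mask'].astype(np.uint8)
        r=cv2.minAreaRect(cv2.findNonZero(m)) if m.any() else None
        print(n,round(d['p'],2),np.round(d['pixel']),m.sum(),'w',np.round(px2w(c,d['pixel'],z)[:2]),'rect',np.round(px2w(c,r[0],z)[:2]),np.round(r[1]),round(r[2]))
```

```text
magazine 0.79 [303. 247.] 3704 w [555. 130.] rect [555. 121.] [ 27. 149.] 87
rail_grip 0.67 [291. 249.] 514 w [547. 156.] rect [552. 152.] [14. 36.] 86
plunger_top 0.47 [364. 245.] 82 w [559. -20.] rect [565. -21.] [ 9. 10.] 90
stick_0 0.63 [446. 308.] 81 w [ 407. -233.] rect [ 407. -228.] [10.  7.] 90
stick_0 0.53 [423. 272.] 78 w [ 496. -176.] rect [ 493. -171.] [11.  7.] 56
stick_0 0.51 [452. 248.] 77 w [ 560. -250.] rect [ 566. -251.] [ 7. 11.] 45
stick_0 0.5 [475. 305.] 100 w [ 414. -304.] rect [ 409. -304.] [ 8. 11.] 45
stick_0 0.48 [292. 247.] 531 w [557. 159.] rect [557. 158.] [14. 37.] 90
leftover 0.57 [328. 245.] 32 w [562.  67.] rect [560.  71.] [5. 5.] 90
fat_0 0.54 [426. 240.] 220 w [ 577. -180.] rect [ 581. -178.] [14. 17.] 18
fat_0 0.47 [478. 276.] 171 w [ 489. -310.] rect [ 485. -311.] [11. 16.] 63
tray 0.9 [446. 276.] 9376 w [ 488. -237.] rect [ 488. -243.] [ 89. 119.] 4
bowl 0.94 [334. 297.] 1721 w [432.  52.] rect [429.  60.] [46. 45.] 90
bowl 0.93 [478. 174.] 1701 w [ 743. -309.] rect [ 744. -310.] [46. 46.] 45
bowl 0.55 [148. 318.] 1742 w [373. 508.] rect [372. 503.] [46. 45.] 90
tomato_tin 0.73 [355. 176.] 802 w [736.   1.] rect [736.   5.] [33. 29.] 90
tomato_tin 0.44 [447. 279.] 9362 w [ 478. -227.] rect [ 485. -231.] [ 88. 120.] 4
salt_shaker 0.84 [394. 158.] 300 w [774. -92.] rect [771. -98.] [21. 16.] 90
salt_shaker 0.16 [355. 176.] 761 w [728.   3.] rect [729.   4.] [31. 29.] 90
tape_roll 0.66 [218. 317.] 517 w [377. 344.] rect [386. 313.] [37. 38.] 90
```

The top view shows the magazine along world y: plunger at about (364,243), black handle (280,247), leftover (326,245). Five slim sticks and two fat ones are in the tray, and the white bowl is at (331,298). I'm moving over the magazine for a close look.

```bash
python3 -m jog '[[-43,-19,2,0,0,0],[-43,-19,2,0,0,0],[-43,-19,2,0,0,0],[-43,-19,2,0,0,0],[-43,-19,2,0,0,0],[-43,-19,2,0,0,0],[-43,-19,2,0,0,0],[-43,-19,2,0,0,0],[-43,-19,2,0,0,0],[-43,-19,2,0,0,0],[-43,-19,2,0,0,0]]' && python3 -m jog '[[0,0,0,0,0,0.145],[0,0,0,0,0,0.145],[0,0,0,0,0,0.145],[0,0,0,0,0,0.145],[0,0,0,0,0,0.145],[0,0,0,0,0,0.145],[0,0,0,0,0,0.145],[0,0,0,0,0,0.145],[0,0,0,0,0,0],[0,0,0,0,0,0]]'
python3 - <<'E'
from h import *
c=cam('wrist');im=bot.capture('wrist');save(im,'w1');o=bot.get_obs();print(o['time'],o['tool_pos'],o['tcp_rot'])
for n,z in dict(magazine=32,rail_grip=90,plunger_top=82,leftover=42,stick_0=42,bowl=56).items():
    for d in bot.outline_of(n,'wrist'):
        m=d['mask'].astype(np.uint8); r=cv2.minAreaRect(cv2.findNonZero(m))
        print(n,round(d['p'],2),np.round(d['pixel']),m.sum(),'w',np.round(px2w(c,d['pixel'],z)[:2],1),'rect',np.round(px2w(c,r[0],z)[:2],1),np.round(r[0]),np.round(r[1]),round(r[2],1))
E
```

```text
time: 1.8
tool_pos: [556.2, 123.2, 204.8]
tcp_rot: [3.141, 0.0, 2.774]
contact_force: [0.6, 0.5, -0.6]
grip_width: 91.3
finger_force: 0.0
time: 2.8
tool_pos: [555.0, 124.8, 204.7]
tcp_rot: [-3.142, -0.0, 1.618]
contact_force: [0.2, 0.2, -0.2]
grip_width: 92.0
finger_force: 0.0
2.85 [554.98210445 124.80579282 204.69769051] [ 3.14158845e+00 -4.80315498e-05  1.61732225e+00]
magazine 0.96 [322. 167.] 24289 w [551.9 170.1] rect [551.7 140.9] [320. 200.] [400.  78.] 90.0
rail_grip 0.76 [321. 181.] 4495 w [551.9 166.7] rect [551.7 164.9] [321. 183.] [105.  44.] 90.0
rail_grip 0.4 [326. 392.] 471 w [564.9 -16.4] rect [562.7 -15.4] [324. 390.] [19. 28.] 90.0
plunger_top 0.89 [325. 388.] 487 w [563.5 -19.4] rect [563.  -21.9] [324. 390.] [19. 28.] 90.0
leftover 0.94 [324. 273.] 519 w [558.7  75.1] rect [558.5  73.1] [324. 275.] [26. 20.] 90.0
stick_0 0.71 [323. 275.] 520 w [558.   73.3] rect [558.   73.6] [324. 274.] [27. 19.] 90.0
bowl 0.77 [172. 270.] 9567 w [424.4  77.8] rect [428.4  71.4] [177. 277.] [108. 132.] 87.2
```

View pics/w1.png

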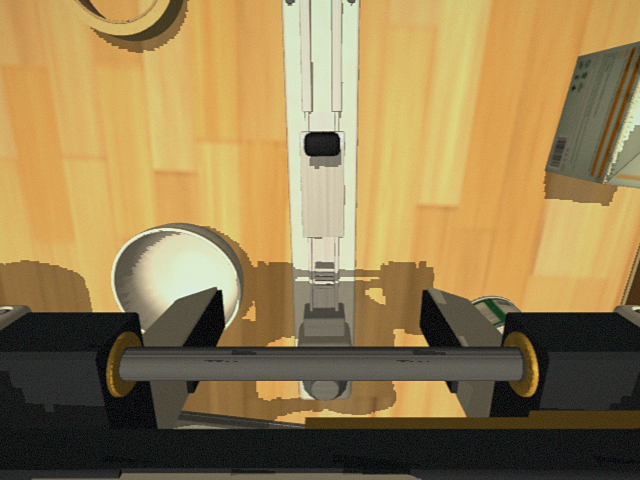

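Run:
```python
from h import *
c=cam('wrist');im=cv2.imread('pics/w1.png');g=im.max(2)
m=(g<60).astype(np.uint8); m[:125]=0;m[170:]=0;m[:,:295]=0;m[:,350:]=0
x,y,w,h=cv2.boundingRect(m);print(x,y,w,h)
H=px2w(c,(x+w/2-.5,y+7),90);print('handle-ish',H, px2w(c,(x,y),90),px2w(c,(x+w-1,y),90))
P=px2w(c,(324.5,390),82);print('pl',P)
# magazine mask side edges
bot.capture('wrist')
M=[d for d in bot.outline_of('magazine','wrist')][0]['mask']
L=[];Rr=[]
for r in range(5,260,15):
    k=np.where(M[r])[0]
    if len(k): L.append(px2w(c,(k[0]-.5,r),0)[:2]);Rr.append(px2w(c,(k[-1]+.5,r),0)[:2])
L=np.array(L);Rr=np.array(Rr);print(np.round(np.c_[L,Rr],1)[::2])
C=(L+Rr)/2
f=np.polyfit(C[:,1],C[:,0],1);print('x = %.4f*y+%.1f'%tuple(f), [np.polyfit(a[:,1],a[:,0],1) for a in (L,Rr)])
cv2.imwrite('pics/w1c.png',cv2.resize(im[120:410,270:380],None,fx=2,fy=2,interpolation=cv2.INTER_CUBIC))
```

```text
305 132 35 24
handle-ish [551.16889226 196.17618419  90.        ] [539.12972388 200.35916736  90.        ] [562.79048579 201.40404053  90.        ]
pl [563.01033724 -21.36553701  82.        ]
[[511.5 299.5 576.3 302.4]
 [512.6 277.  577.9 279.8]
 [513.7 253.4 578.8 256.3]
 [514.9 228.8 580.5 231.7]
 [517.1 203.1 582.4 206. ]
 [518.4 176.1 584.3 179. ]
 [520.8 147.8 585.4 150.7]
 [522.3 118.1 586.5 121. ]
 [523.8  86.9 589.8  89.8]]
x = -0.0613*y+562.1 [array([-6.05159390e-02,  5.29143554e+02]), array([-6.19848747e-02,  5.95041963e+02])]
```

View pics/w1c.png

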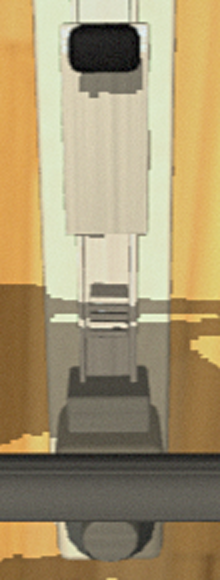

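The crop shows the handle top centred at about (322,143), the leftover at (324,274) and the plunger at (324,390). Both centre-line estimates agree, giving a magazine yaw of about 1.63. Next I grip the handle.

```bash
python3 -m jog '[[34,0,20,0,0,-0.011],[34,0,30,0,0,0],[0,0,40,0,0,0],[0,0,30,0,0,0],[0,0,20,0,0,0],[0,0,7,0,0,0],[0,0,0,0,0,0],[0,0,0,0,0,0]]' 60 && python3 -m jog '[[0,0,0,0,0,0],[0,0,0,0,0,0],[0,0,0,0,0,0],[0,0,0,0,0,0],[0,0,0,0,0,0],[0,0,0,0,0,0]]' 0
```

```text
time: 4.05
tool_pos: [552.5, 192.9, 58.9]
tcp_rot: [3.14, -0.0, 1.625]
contact_force: [0.5, -0.2, -0.5]
grip_width: 55.0
finger_force: 0.0
time: 4.65
tool_pos: [551.7, 192.7, 58.1]
tcp_rot: [3.141, -0.0, 1.625]
contact_force: [-0.4, 0.1, 3.5]
grip_width: 25.7
finger_force: 30.0
```

```bash
python3 -m jog '[[10,0,0,0,0,0],[15,0,0,0,0,0],[15,0,0,0,0,0],[15,0,0,0,0,0],[15,0,0,0,0,0],[15,0,0,0,0,0],[5,0,0,0,0,0],[3,0,0,0,0,0],[2,0,0,0,0,0],[0,0,0,0,0,0]]'
```

```text
time: 5.65
tool_pos: [546.1, 286.7, 58.1]
tcp_rot: [-3.141, 0.002, 1.625]
contact_force: [-4.6, -4.7, 5.2]
grip_width: 25.9
finger_force: 30.0
```

```bash
python3 -m jog '[[2,0,0,0,0,0],[2,0,0,0,0,0],[2,0,0,0,0,0],[0,0,0,0,0,0]]'
```

```text
time: 6.05
tool_pos: [545.8, 292.4, 58.1]
tcp_rot: [-3.14, 0.002, 1.625]
contact_force: [-3.2, -6.4, 5.4]
grip_width: 25.9
finger_force: 30.0
```

```bash
python3 -m jog '[[2,0,0,0,0,0],[2,0,0,0,0,0],[2,0,0,0,0,0],[0,0,0,0,0,0]]'
```

```text
time: 6.45
tool_pos: [545.6, 294.3, 57.9]
tcp_rot: [-3.139, 0.009, 1.625]
contact_force: [-2.7, -21.4, 9.6]
grip_width: 25.7
finger_force: 30.0
```

```bash
python3 -m jog '[[-2,0,0,0,0,0],[0,0,0,0,0,0],[0,0,0,0,0,0],[0,0,0,0,0,0]]' 60 && python3 -m jog '[[0,0,-30,0,0,0],[0,0,-30,0,0,-0.004],[-44,0,0,0,0,0],[-44,0,0,0,0,0],[-44,0,0,0,0,0],[-44,0,0,0,0,0],[-44,0,0,0,0,0],[0,0,0,0,0,0],[0,0,0,0,0,0]]'
cat >> h.py <<'E'
N=np.array([561.2,31.5]); u=np.array([np.cos(1.6296),np.sin(1.6296)]); v=np.array([-u[1],u[0]])
def mag(p): d=np.array(p[:2])-N; return np.round([d@u,d@v],1)
def see(n,zs,camn='wrist',pic=None):
    c=cam(camn);im=bot.capture(camn)
    if pic: save(im,pic)
    out=[]
    for d in bot.outline_of(n,camn):
        m=d['mask'].astype(np.uint8); r=cv2.minAreaRect(cv2.findNonZero(m))
        b=np.array([px2w(c,q,zs)[:2] for q in cv2.boxPoints(r)])
        e=[b[1]-b[0],b[2]-b[1]]; l=[np.linalg.norm(k) for k in e]; k=e[int(np.argmax(l))]
        print(n,round(d['p'],2),np.round(d['pixel']),m.sum(),'pix',np.round(px2w(c,d['pixel'],zs)[:2],1),'rect',np.round(b.mean(0),1),'mag',mag(b.mean(0)),'size',np.round(l,1),'long yaw',round(float(np.arctan2(k[1],k[0])%np.pi),3))
        out.append((d,b))
    return c,im,out
E
python3 - <<'E'
from h import *
o=bot.get_obs();print(o['time'],o['tool_pos'],o['tcp_rot'],mag(o['tool_pos']))
see('leftover',42,pic='w2');see('plunger_top',82);see('bowl',56)
E
```

```text
time: 6.85
tool_pos: [545.9, 298.1, 57.6]
tcp_rot: [-3.142, -0.0, 1.625]
contact_force: [0.7, -0.3, -0.5]
grip_width: 52.2
finger_force: 0.0
time: 7.75
tool_pos: [558.9, 77.5, 117.7]
tcp_rot: [3.141, -0.001, 1.627]
contact_force: [-0.1, 0.2, -0.1]
grip_width: 55.0
finger_force: 0.0
7.75 [558.92343208  77.50096062 117.73735071] [ 3.14144369e+00 -5.31435048e-04  1.62670829e+00] [46.1 -0.4]
leftover 0.92 [323. 259.] 983 pix [559.2  73.8] rect [558.9  73. ] mag [41.5 -0.2] size [17.6 25.5] long yaw 1.638
plunger_top 0.57 [322. 408.] 675 pix [563.5  -9.7] rect [563.   -8.2] mag [-39.7   0.5] size [24.3 15.4] long yaw 0.061
bowl 0.74 [567. 315.] 2194 pix [720.1  52. ] rect [728.1  31.7] mag [  -9.6 -166.6] size [ 40.1 102.1] long yaw 2.367
bowl 0.63 [112. 260.] 21351 pix [427.1  72.7] rect [428.2  72.3] mag [ 48.6 130.4] size [114.   89.9] long yaw 0.248
```

View pics/w2.png

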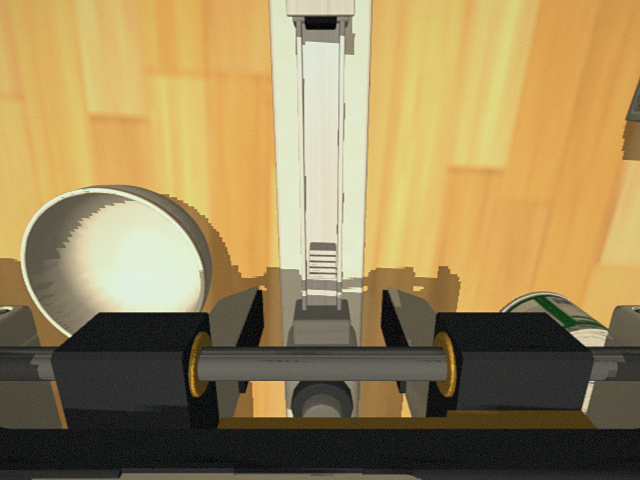

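Run:
```python
from h import *
c=cam('wrist')
for p,z,n in [((320,16.5),50,'roof edge x=183'),((321,305.5),46,'nose x=0'),((322.5,150),32,'chan'),((322.5,250),32,'chan2'),((322,242.5),42,'left far'),((322,278),42,'left near top?'),((275,100),0,'bl'),((369.5,100),0,'br')]:
    w=px2w(c,p,z);print(n,np.round(w,1),mag(w))
for x in (28,31.5,52.5): print(x,w2px(c,[*(N+x*u),42]))
im=cv2.imread('pics/w2.png');cv2.imwrite('pics/w2c.png',cv2.resize(im[220:340,262:382],None,fx=5,fy=5,interpolation=cv2.INTER_NEAREST))
```

```text
roof edge x=183 [548.8 215.1  50. ] [184.    1.5]
nose x=0 [559.6  43.5  46. ] [12.1  0.9]
chan [554.4 145.1  32. ] [1.138e+02 1.000e-01]
chan2 [558.4  78.5  32. ] [47.1 -0. ]
left far [557.6  87.1  42. ] [55.7  0.3]
left near top? [559.1  62.   42. ] [30.6  0.3]
bl [519.9 174.3   0. ] [144.9  32.8]
br [584.7 178.2   0. ] [145.  -32.1]
28 [322.4247847  281.49392806]
31.5 [322.43378954 276.70879508]
52.5 [322.48945309 247.12942283]
```

View pics/w2c.png

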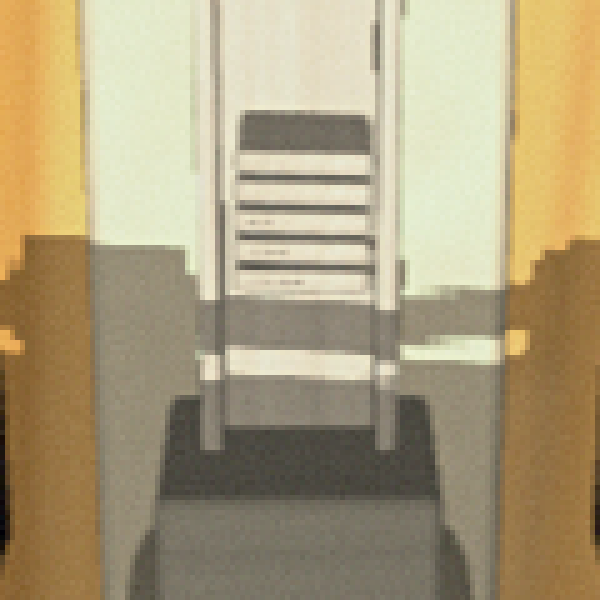

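The crop shows the leftover's top spanning rows 250–278 and the nose edge at row 320. The channel is centred on my line, and the leftover's centre is at magazine x ≈ 40.5. Grasping it.

```bash
python3 -m jog '[[-5.5,-0.4,20,0,0,0],[0,0,25,0,0,0],[0,0,22,0,0,0],[0,0,12,0,0,0],[0,0,4,0,0,0],[0,0,0,0,0,0]]' 50 && python3 -m jog '[[0,0,0,0,0,0],[0,0,0,0,0,0],[0,0,0,0,0,0],[0,0,0,0,0,0],[0,0,0,0,0,0]]' 0; python3 -m jog '[[0,0,-5,0,0,0],[0,0,-25,0,0,0],[0,0,-35,0,0,0],[0,0,-30,0,0,0],[0,0,0,0,0,0]]'
```

```text
time: 8.65
tool_pos: [558.8, 72.8, 34.7]
tcp_rot: [-3.141, -0.0, 1.629]
contact_force: [0.3, -0.7, 0.1]
grip_width: 46.3
finger_force: 0.0
time: 9.15
tool_pos: [559.0, 72.4, 35.2]
tcp_rot: [3.141, -0.0, 1.629]
contact_force: [0.4, -0.3, 2.0]
grip_width: 17.5
finger_force: 30.0
time: 9.65
tool_pos: [561.2, 72.5, 134.4]
tcp_rot: [3.133, 0.0, 1.629]
contact_force: [0.8, 0.2, -0.1]
grip_width: 17.5
finger_force: 30.0
```

Run:
```python
from h import *
c,im,out=see('bowl',56)
for d,b in out[:2]:
    m=d['mask'];ys,xs=np.where(m);print(xs.min(),xs.max(),ys.min())
    for p in [(xs.min(),ys[xs==xs.min()].mean()),(xs.max(),ys[xs==xs.max()].mean()),(xs[ys==ys.min()].mean(),ys.min())]: print(np.round(px2w(c,p,56)[:2],1))
```

```text
bowl 0.83 [123. 253.] 23041 pix [429.1  64.9] rect [428.3  59.9] mag [ 36.2 131. ] size [111.5 115.5] long yaw 1.54
32 212 173
[370.9  70.1]
[488.2  67. ]
[430.4 117.6]
```

```bash
python3 -m jog '[[-2,-45,0,0,0,0],[-2,-45,0,0,0,0],[0,-40,0,0,0,0],[0,0,35,0,0,0],[0,0,40,0,0,0],[0,0,20,0,0,0],[0,0,7,0,0,0],[0,0,0,0,0,0]]' && python3 -m jog '[[0,0,0,0,0,0],[0,0,0,0,0,0],[0,0,0,0,0,0]]' 30; python3 -m jog '[[0,0,-40,0,0,0],[0,0,-50,0,0,0],[0,0,-40,0,0,0],[0,0,0,0,0,0],[0,0,0,0,0,0]]'
python3 - <<'E'
from h import *
see('leftover',20);see('bowl',56)
E
```

```text
time: 10.55
tool_pos: [428.1, 60.9, 26.5]
tcp_rot: [-3.138, -0.0, 1.629]
contact_force: [0.1, 0.5, 0.4]
grip_width: 17.2
finger_force: 30.0
time: 10.85
tool_pos: [429.8, 60.9, 28.5]
tcp_rot: [3.14, 0.0, 1.629]
contact_force: [-0.7, -0.5, -0.1]
grip_width: 27.3
finger_force: 0.0
time: 11.35
tool_pos: [429.6, 60.9, 158.9]
tcp_rot: [3.138, 0.0, 1.629]
contact_force: [-0.3, 0.4, 0.7]
grip_width: 27.9
finger_force: 0.0
leftover 0.76 [322. 228.] 624 pix [429.6  61.1] rect [428.2  58.8] mag [ 35.1 131.1] size [17.  23.9] long yaw 1.637
leftover 0.28 [626. 290.] 756 pix [695.6  20.5] rect [694.2  19.5] mag [ -19.8 -132.1] size [24.7 42.2] long yaw 1.881
```

```bash
python3 -m jog '[[-43,5,-6,0,0,0],[-43,5,-6,0,0,0],[-43,5,-6,0,0,0],[-43,5,-6,0,0,0],[-43,5,-6,0,0,0],[-43,4,-6,0,0,0],[-43,4,-6,0,0,0],[0,0,0,0,0,0],[0,0,0,0,0,0]]' 50
python3 - <<'E'
from h import *
o=bot.get_obs();print(o['tool_pos'],o['tcp_rot'])
see('stick_0',23,pic='w3');see('fat_0',33)
E
```

```text
time: 12.45
tool_pos: [478.9, -238.0, 198.1]
tcp_rot: [-3.139, -0.002, 1.627]
contact_force: [-0.5, 0.1, 0.1]
grip_width: 46.3
finger_force: 0.0
[ 478.85125653 -237.95963208  198.14260509] [-3.13934653e+00 -2.25139520e-03  1.62674392e+00]
stick_0 0.96 [245. 275.] 654 pix [ 407.4 -299.2] rect [ 408.  -303.3] mag [-325.2  172.6] size [23.9 28.6] long yaw 2.347
stick_0 0.93 [247. 200.] 735 pix [ 409.5 -225.8] rect [ 405.4 -228.3] mag [-250.2  170.8] size [29.5 21.1] long yaw 0.057
stick_0 0.74 [334. 221.] 664 pix [ 488.7 -241.1] rect [ 489.5 -241.3] mag [-268.1   87.6] size [28.4 20.9] long yaw 0.779
stick_0 0.67 [341. 142.] 668 pix [ 490.5 -170.9] rect [ 490.7 -171.8] mag [-198.8   82.3] size [27.4 18.1] long yaw 0.583
stick_0 0.6 [409. 234.] 641 pix [ 559.1 -248.8] rect [ 562.1 -248.8] mag [-279.9   15.6] size [17.8 32.6] long yaw 2.282
fat_0 0.96 [321. 293.] 1411 pix [ 481.  -307.4] rect [ 484.  -309.8] mag [-336.2   97.1] size [31.8 45.3] long yaw 2.07
fat_0 0.89 [442. 159.] 1662 pix [ 575.9 -177.3] rect [ 575.6 -178.5] mag [-210.5   -2. ] size [27.9 42.5] long yaw 2.843
```

View pics/w3.png

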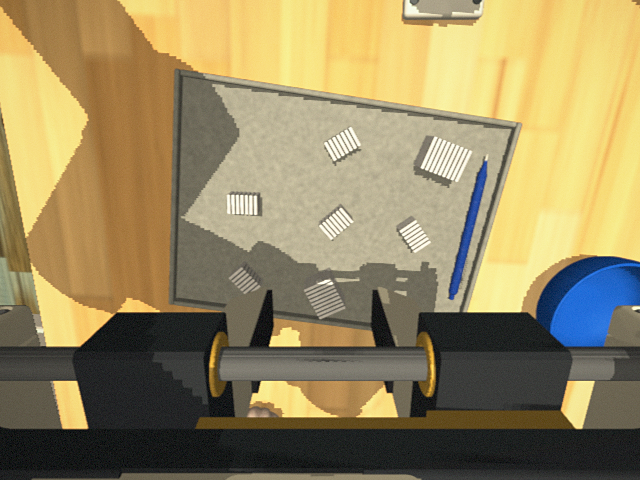

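The wrist view shows five slim sticks at about (342,144), (244,203), (335,222), (413,235) and (245,278). The fat ones are at (445,159) and (324,298). Now the first stick.

```bash
python3 -m jog '[[33,8,35,0,0,0],[32,7.5,35,0,0,0],[0,0,25,0,0,0.149],[0,0,0,0,0,0.149],[0,0,0,0,0,0.149],[0,0,0,0,0,0.149],[0,0,0,0,0,0.149],[0,0,0,0,0,0.149],[0,0,0,0,0,0.149],[0,0,0,0,0,0],[0,0,0,0,0,0]]' 38
cat >> h.py <<'E'
def dest(x,y,yaw=None):
    o=bot.get_obs();t=o['tcp_rot'][2];d=np.array([x,y])-o['tool_pos'][:2]
    s='' if yaw is None else ' rz %.3f'%(-((yaw-t+np.pi/2)%np.pi-np.pi/2))
    if yaw is not None: print('rotate-first:',np.round([np.cos(yaw)*d[0]+np.sin(yaw)*d[1],np.sin(yaw)*d[0]-np.cos(yaw)*d[1]],1))
    print('tool',np.round([np.cos(t)*d[0]+np.sin(t)*d[1],np.sin(t)*d[0]-np.cos(t)*d[1]],1),s,'tcp',np.round(o['tool_pos'],1),round(o['tcp_rot'][2],3))
def near(ztop=23):
    c,im,out=see('stick_0',ztop)
    o=bot.get_obs()
    if not out: return print('none')
    d,b=min(out,key=lambda k:np.linalg.norm(k[1].mean(0)-o['tool_pos'][:2]))
    l=np.array([np.linalg.norm(b[1]-b[0]),np.linalg.norm(b[2]-b[1])]);e=[b[1]-b[0],b[2]-b[1]][int(np.argmax(l))]
    dest(*b.mean(0),float(np.arctan2(e[1],e[0])))
E
python3 - <<'E'
from h import *
near()
E
```

```text
time: 13.75
tool_pos: [491.2, -171.1, 104.8]
tcp_rot: [-3.141, -0.0, 0.591]
contact_force: [-0.1, -0.1, -0.1]
grip_width: 35.0
finger_force: 0.0
stick_0 0.82 [476. 220.] 1502 pix [ 564.2 -243.2] rect [ 564.6 -247.6] mag [-278.8   13. ] size [32.6 22.5] long yaw 2.248
stick_0 0.76 [320. 384.] 355 pix [ 399.7 -230. ] rect [ 396.1 -232. ] mag [-253.3  180.3] size [15.2 22.9] long yaw 2.111
stick_0 0.73 [322. 244.] 1138 pix [ 493.7 -168.4] rect [ 493.5 -171.1] mag [-198.3   79.5] size [30.6 17.2] long yaw 0.583
stick_0 0.62 [408. 287.] 800 pix [ 501.2 -235.7] rect [ 495.3 -237.4] mag [-264.6   81.6] size [19.9 28. ] long yaw 0.77
rotate-first: [2. 1.]
tool [2. 1.]  rz 0.006 tcp [ 491.2 -171.4  104.7] 0.589
```

```bash
python3 -m jog '[[1,1,30,0,0,0.006],[0,0,30,0,0,0],[0,0,20,0,0,0],[0,0,9.7,0,0,0],[0,0,0,0,0,0],[0,0,0,0,0,0]]' 38 && python3 -m jog '[[0,0,0,0,0,0],[0,0,0,0,0,0],[0,0,0,0,0,0],[0,0,0,0,0,0]]' 0; python3 -m jog '[[0,0,-10,0,0,0],[0,0,-40,0,0,0],[0,0,-50,0,0,0],[0,0,-5,0,0,-0.149],[0,0,0,0,0,-0.149],[0,0,0,0,0,-0.149],[0,0,0,0,0,-0.149],[0,0,0,0,0,-0.149],[0,0,0,0,0,-0.149],[0,0,0,0,0,-0.149],[0,0,0,0,0,0],[0,0,0,0,0,0]]'
python3 - <<'E'
from h import *
for s in (20,52,84,116,148): p=N+s*u;print(s,p.round(1))
dest(*(N+20*u),1.6296)
E
```

```text
time: 14.45
tool_pos: [493.2, -172.4, 15.7]
tcp_rot: [3.141, -0.001, 0.581]
contact_force: [-0.7, -0.3, 0.7]
grip_width: 34.7
finger_force: 0.0
time: 14.85
tool_pos: [493.1, -172.4, 15.8]
tcp_rot: [3.14, -0.001, 0.58]
contact_force: [-0.2, 0.2, 5.7]
grip_width: 17.6
finger_force: 30.0
time: 16.05
tool_pos: [492.6, -172.1, 120.3]
tcp_rot: [3.141, -0.0, 1.619]
contact_force: [-0.5, -0.4, -0.1]
grip_width: 17.8
finger_force: 30.0
20 [560.   51.5]
52 [558.1  83.4]
84 [556.3 115.4]
116 [554.4 147.3]
148 [552.5 179.2]
rotate-first: [219.2  80.5]
tool [220.1  78.1]  rz -0.011 tcp [ 492.6 -172.1  120.3] 1.619
```

```bash
python3 -m jog '[[0,0,0,0,0,-0.011],[44,16,0,0,0,0],[44,16,0,0,0,0],[44,16,0,0,0,0],[44,16,0,0,0,0],[43,16.5,0,0,0,0],[0,0,0,0,0,0],[0,0,0,0,0,0],[0,0,0,0,0,0]]'
python3 - <<'E'
from h import *
dest(*(N+20*u),1.6296); see('stick_0',42-34+120,pic='w4')
E
```

```text
time: 16.95
tool_pos: [558.8, 50.6, 119.9]
tcp_rot: [-3.141, 0.0, 1.632]
contact_force: [-0.8, -0.2, 1.1]
grip_width: 17.0
finger_force: 30.0
rotate-first: [0.8 1.3]
tool [0.8 1.3]  rz 0.003 tcp [558.8  50.6 119.9] 1.632
stick_0 0.62 [322. 307.] 2556 pix [558.2  55.5] rect [557.9  53.9] mag [22.6  1.9] size [16.8 33.8] long yaw 1.648
```

View pics/w4.png

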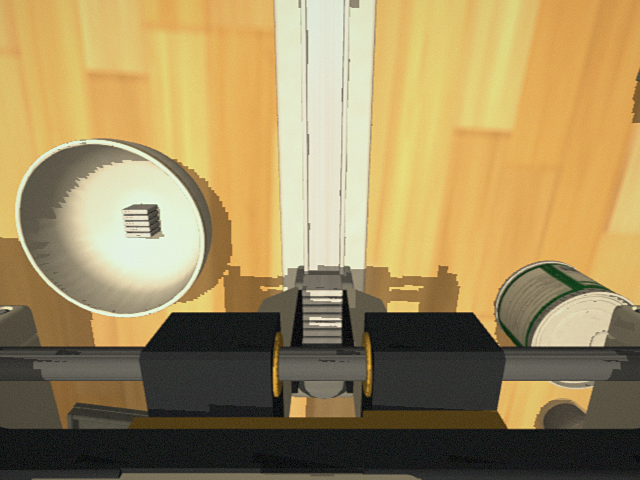

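The picture shows the stick straight in the jaws over the nose end, and the leftover in the bowl at (141,221). Placing it.

```bash
python3 -m jog '[[1,1.2,25,0,0,0.003],[0,0,25,0,0,0],[0,0,20,0,0,0],[0,0,8,0,0,0],[0,0,4,0,0,0],[0,0,2.7,0,0,0],[0,0,0,0,0,0],[0,0,0,0,0,0]]'
```

```text
time: 17.85
tool_pos: [560.8, 52.5, 36.1]
tcp_rot: [3.14, 0.0, 1.631]
contact_force: [-0.2, -0.5, -0.8]
grip_width: 17.9
finger_force: 30.0
```

```bash
python3 -m jog '[[0,0,0.8,0,0,0],[0,0,0,0,0,0],[0,0,0,0,0,0],[0,0,0,0,0,0],[0,0,-5,0,0,0],[0,0,-40,0,0,0],[0,0,-35,0,0,0],[0,0,0,0,0,0]]' 38
python3 - <<'E'
from h import *
near(42)
E
python3 -m jog '[[-41,-12.5,0,0,0,0],[-41,-12.5,0,0,0,0],[-41,-12.5,0,0,0,0],[-41,-12.5,0,0,0,0],[-41,-12.5,0,0,0,0],[-42,-12.5,0,0,0,0],[-42,-12.5,0,0,0,0],[0,0,5,0,0,0]]' 38;python3 -m jog '[[0,0,5,0,0,0.142],[0,0,0,0,0,0.142],[0,0,0,0,0,0.142],[0,0,0,0,0,0.142],[0,0,0,0,0,0.142],[0,0,0,0,0,0.142],[0,0,0,0,0,0],[0,0,0,0,0,0]]'
python3 - <<'E'
from h import *
near()
E
```

```text
time: 18.65
tool_pos: [563.4, 52.5, 119.8]
tcp_rot: [3.132, 0.001, 1.631]
contact_force: [0.4, -0.6, 0.7]
grip_width: 35.1
finger_force: 0.0
stick_0 0.95 [314. 251.] 1289 pix [558.4  53.5] rect [560.2  53.9] mag [22.5 -0.3] size [18.2 32.3] long yaw 1.639
rotate-first: [-1.4  0.4]
tool [ 1.4 -0.4]  rz -0.008 tcp [560.7  52.6 115.5] 1.631
time: 19.55
tool_pos: [488.9, -245.9, 108.6]
tcp_rot: [-3.141, 0.001, 1.626]
contact_force: [0.5, 0.1, -0.0]
grip_width: 34.6
finger_force: 0.0
time: 20.35
tool_pos: [489.9, -240.4, 103.6]
tcp_rot: [-3.14, 0.0, 0.783]
contact_force: [-0.5, 0.2, 0.0]
grip_width: 35.1
finger_force: 0.0
stick_0 0.9 [413. 182.] 1483 pix [ 562.3 -248.1] rect [ 564.  -249.2] mag [-280.4   13.7] size [20.  31.1] long yaw 2.257
stick_0 0.87 [328. 247.] 1212 pix [ 493.6 -241. ] rect [ 491.8 -241.9] mag [-268.8   85.3] size [18.4 32. ] long yaw 0.799
stick_0 0.85 [234. 301.] 278 pix [ 418.6 -222.5] rect [ 415.7 -222.7] mag [-245.2  160.2] size [21.4  8.9] long yaw 3.117
stick_0 0.69 [308. 383.] 379 pix [ 406.3 -307.8] rect [ 403.7 -308.8] mag [-330.5  177.2] size [10.3 27.5] long yaw 2.314
rotate-first: [-0.4 -2. ]
tool [0.4 2. ]  rz -0.017 tcp [ 490.1 -240.7  104. ] 0.782
```

```bash
python3 -m jog '[[-1,2,30,0,0,-0.01],[0,0,30,0,0,0],[0,0,20,0,0,0],[0,0,8.5,0,0,0],[0,0,0,0,0,0],[0,0,0,0,0,0]]' 38 && python3 -m jog '[[0,0,0,0,0,0],[0,0,0,0,0,0],[0,0,0,0,0,0],[0,0,0,0,0,0]]' 0; python3 -m jog '[[0,0,-10,0,0,0],[0,0,-40,0,0,0],[0,0,-50,0,0,0],[0,0,-5,0,0,-0.14],[0,0,0,0,0,-0.14],[0,0,0,0,0,-0.14],[0,0,0,0,0,-0.14],[0,0,0,0,0,-0.14],[0,0,0,0,0,-0.14],[0,0,0,0,0,0],[0,0,0,0,0,0]]'
python3 - <<'E'
from h import *
dest(*(N+52*u),1.6296)
E
```

```text
time: 21.05
tool_pos: [491.5, -243.6, 16.8]
tcp_rot: [3.14, -0.0, 0.789]
contact_force: [-0.1, -0.7, 0.3]
grip_width: 35.0
finger_force: 0.0
time: 21.45
tool_pos: [491.4, -243.6, 16.8]
tcp_rot: [3.14, -0.0, 0.789]
contact_force: [0.3, 0.8, 5.0]
grip_width: 17.8
finger_force: 30.0
time: 22.55
tool_pos: [491.0, -243.3, 121.3]
tcp_rot: [3.141, -0.0, 1.625]
contact_force: [-0.2, 0.2, -0.2]
grip_width: 17.6
finger_force: 30.0
rotate-first: [322.2  86.3]
tool [322.5  84.8]  rz -0.005 tcp [ 491.  -243.3  121.3] 1.625
```

```bash
python3 -m jog '[[0,0,0,0,0,-0.005],[46,12.3,0,0,0,0],[46,12.3,0,0,0,0],[46,12.3,0,0,0,0],[46,12.3,0,0,0,0],[46,12.3,0,0,0,0],[46,12.4,0,0,0,0],[46,12.4,0,0,0,0],[0,0,0,0,0,0],[0,0,0,0,0,0],[0,0,0,0,0,0]]'
python3 - <<'E'
from h import *
dest(*(N+52*u),1.6296)
E
```

```text
time: 23.65
tool_pos: [556.6, 82.5, 120.9]
tcp_rot: [-3.141, 0.0, 1.633]
contact_force: [-0.0, -0.3, -0.3]
grip_width: 17.8
finger_force: 30.0
rotate-first: [0.8 1.6]
tool [0.8 1.6]  rz 0.003 tcp [556.6  82.5 120.9] 1.633
```

```bash
python3 -m jog '[[0.8,1.5,25,0,0,0.003],[0,0,25,0,0,0],[0,0,20,0,0,0],[0,0,8,0,0,0],[0,0,4,0,0,0],[0,0,3,0,0,0],[0,0,0,0,0,0],[0,0,0,0,0,0]]' && python3 -m jog '[[0,0,0.5,0,0,0],[0,0,0,0,0,0],[0,0,0,0,0,0],[0,0,0,0,0,0],[0,0,-5,0,0,0],[0,0,-40,0,0,0],[0,0,-35,0,0,0],[0,0,0,0,0,0]]' 38
python3 - <<'E'
from h import *
near(42)
E
python3 -m jog '[[-47.4,-2.1,0,0,0,0],[-47.4,-2.1,0,0,0,0],[-47.4,-2.1,0,0,0,0],[-47.4,-2.1,0,0,0,0],[-47.4,-2.1,0,0,0,0],[-47.4,-2.1,0,0,0,0],[-47.4,-2.1,0,0,0,0],[0,0,5,0,0,0]]' 38;python3 -m jog '[[0,0,5,0,0,-0.124],[0,0,0,0,0,-0.124],[0,0,0,0,0,-0.124],[0,0,0,0,0,-0.124],[0,0,0,0,0,-0.124],[0,0,0,0,0,0],[0,0,0,0,0,0]]'
python3 - <<'E'
from h import *
near()
E
```

```text
time: 24.45
tool_pos: [558.8, 84.3, 36.8]
tcp_rot: [3.14, -0.0, 1.631]
contact_force: [-0.0, 0.3, -1.7]
grip_width: 17.5
finger_force: 30.0
time: 25.25
tool_pos: [561.4, 84.5, 120.8]
tcp_rot: [3.132, 0.0, 1.631]
contact_force: [0.1, 0.5, -0.1]
grip_width: 34.7
finger_force: 0.0
stick_0 0.86 [318. 290.] 1018 pix [560.1  56.9] rect [560.2  55.4] mag [23.9 -0.4] size [17.  31.1] long yaw 1.638
stick_0 0.6 [316. 245.] 1186 pix [557.3  89.2] rect [558.1  87.1] mag [55.6 -0.1] size [18.3 30.9] long yaw 1.639
rotate-first: [-2.7  0.4]
tool [ 2.7 -0.5]  rz -0.008 tcp [558.7  84.4 116.5] 1.631
time: 26.15
tool_pos: [562.7, -253.6, 109.3]
tcp_rot: [-3.141, 0.002, 1.625]
contact_force: [-0.1, -0.3, -0.8]
grip_width: 34.6
finger_force: 0.0
time: 26.85
tool_pos: [563.1, -246.9, 104.5]
tcp_rot: [-3.141, -0.002, 2.248]
contact_force: [-0.3, 1.0, 0.6]
grip_width: 34.8
finger_force: 0.0
stick_0 0.92 [ 78. 171.] 1974 pix [ 408.8 -302. ] rect [ 409.5 -303.1] mag [-325.1  171.1] size [29.1 30.1] long yaw 2.322
stick_0 0.9 [136.  70.] 2000 pix [ 408.  -227.9] rect [ 407.2 -229. ] mag [-251.  169.] size [20.1 33.7] long yaw 0.008
stick_0 0.79 [318. 252.] 1196 pix [ 560.8 -249.3] rect [ 562.6 -249.4] mag [-280.5   15.1] size [17.9 32.2] long yaw 2.257
stick_0 0.75 [240. 148.] 109455 pix [ 481.  -225.9] rect [ 489.5 -252. ] mag [-278.8   88.3] size [204.  264.4] long yaw 3.053
rotate-first: [1.2 1.9]
tool [-1.2 -1.9]  rz -0.008 tcp [ 563.3 -247.3  104.9] 2.249
```

```bash
python3 -m jog '[[-2.5,-1.9,30,0,0,-0.008],[0,0,30,0,0,0],[0,0,20,0,0,0],[0,0,10,0,0,0],[0,0,0,0,0,0],[0,0,0,0,0,0]]' 38 && python3 -m jog '[[0,0,0,0,0,0],[0,0,0,0,0,0],[0,0,0,0,0,0],[0,0,0,0,0,0]]' 0; python3 -m jog '[[0,0,-10,0,0,0],[0,0,-40,0,0,0],[0,0,-50,0,0,0],[0,0,-5,0,0,0.125],[0,0,0,0,0,0.125],[0,0,0,0,0,0.125],[0,0,0,0,0,0.125],[0,0,0,0,0,0.125],[0,0,0,0,0,0],[0,0,0,0,0,0]]'
python3 - <<'E'
from h import *
dest(*(N+84*u),1.6296)
E
```

```text
time: 27.55
tool_pos: [564.1, -251.1, 16.3]
tcp_rot: [3.141, 0.001, 2.258]
contact_force: [0.2, 0.6, 0.8]
grip_width: 35.2
finger_force: 0.0
time: 27.95
tool_pos: [564.1, -251.1, 16.4]
tcp_rot: [3.141, 0.001, 2.259]
contact_force: [-0.5, 1.5, 4.3]
grip_width: 17.3
finger_force: 30.0
time: 28.95
tool_pos: [563.6, -250.8, 120.9]
tcp_rot: [3.141, 0.0, 1.637]
contact_force: [0.3, 0.1, -0.3]
grip_width: 17.2
finger_force: 30.0
rotate-first: [366.   14.2]
tool [365.8  17. ]  rz 0.008 tcp [ 563.6 -250.8  120.9] 1.637
```

```bash
python3 -m jog '[[0,0,0,0,0,0.008],[45.8,1.9,0,0,0,0],[45.8,1.9,0,0,0,0],[45.8,1.9,0,0,0,0],[45.8,1.9,0,0,0,0],[45.8,1.9,0,0,0,0],[45.8,1.9,0,0,0,0],[45.8,1.9,0,0,0,0],[45.8,1.9,0,0,0,0],[0,0,0,0,0,0],[0,0,0,0,0,0],[0,0,0,0,0,0]]'
python3 - <<'E'
from h import *
dest(*(N+84*u),1.6296)
E
```

```text
time: 30.15
tool_pos: [558.7, 114.9, 120.5]
tcp_rot: [-3.142, 0.0, 1.626]
contact_force: [0.1, -0.4, -0.2]
grip_width: 17.5
finger_force: 30.0
rotate-first: [ 0.6 -2.4]
tool [ 0.6 -2.4]  rz -0.004 tcp [558.7 114.9 120.5] 1.626
```

```bash
python3 -m jog '[[0.6,-2.2,25,0,0,-0.003],[0,0,25,0,0,0],[0,0,20,0,0,0],[0,0,8,0,0,0],[0,0,4,0,0,0],[0,0,3,0,0,0],[0,0,0,0,0,0],[0,0,0,0,0,0]]' && python3 -m jog '[[0,0,0.5,0,0,0],[0,0,0,0,0,0],[0,0,0,0,0,0],[0,0,0,0,0,0],[0,0,-5,0,0,0],[0,0,-40,0,0,0],[0,0,-35,0,0,0],[0,0,0,0,0,0]]' 38
python3 - <<'E'
from h import *
near(42)
E
python3 -m jog '[[-41.8,-21.2,0,0,0,0],[-41.8,-21.2,0,0,0,0],[-41.8,-21.2,0,0,0,0],[-41.8,-21.2,0,0,0,0],[-41.8,-21.2,0,0,0,0],[-41.8,-21.2,0,0,0,0],[-41.8,-21.2,0,0,0,0],[-41.8,-21.2,0,0,0,0],[0,0,5,0,0,0]]' 38;python3 -m jog '[[0,0,5,0,0,0.1455],[0,0,0,0,0,0.1455],[0,0,0,0,0,0.1455],[0,0,0,0,0,0.1455],[0,0,0,0,0,0.1455],[0,0,0,0,0,0.1455],[0,0,0,0,0,0.1455],[0,0,0,0,0,0.1455],[0,0,0,0,0,0.1455],[0,0,0,0,0,0.1455],[0,0,0,0,0,0.1455],[0,0,0,0,0,0]]';python3 -m jog '[[0,0,0,0,0,0]]'
python3 - <<'E'
from h import *
near()
E
```

```text
time: 30.95
tool_pos: [557.0, 116.3, 36.3]
tcp_rot: [3.14, -0.0, 1.629]
contact_force: [-0.2, -0.2, 0.4]
grip_width: 17.4
finger_force: 30.0
time: 31.75
tool_pos: [559.5, 116.6, 120.3]
tcp_rot: [3.132, -0.0, 1.629]
contact_force: [-0.4, -0.1, 0.4]
grip_width: 35.3
finger_force: 0.0
stick_0 0.98 [319. 328.] 797 pix [560.6  59.8] rect [559.1  58.1] mag [26.7  0.5] size [17.6 25.1] long yaw 1.635
stick_0 0.89 [315. 249.] 1212 pix [554.7 118.6] rect [555.6 117.5] mag [86.2  0.5] size [18.3 31.7] long yaw 1.636
stick_0 0.63 [318. 293.] 1075 pix [558.5  86.7] rect [557.6  86.6] mag [55.2  0.3] size [30.3 18.3] long yaw 1.614
stick_0 0.16 [315. 158.] 30665 pix [551.9 178. ] rect [554.4 121.5] mag [90.3  1.5] size [ 56.4 283.3] long yaw 1.665
rotate-first: [-1.3  1.1]
tool [ 1.3 -1.1]  rz -0.007 tcp [556.8 116.3 116. ] 1.629
time: 32.75
tool_pos: [404.4, -231.7, 109.3]
tcp_rot: [-3.141, 0.001, 1.623]
contact_force: [0.3, -0.1, -0.4]
grip_width: 35.1
finger_force: 0.0
time: 33.95
tool_pos: [406.1, -226.2, 103.9]
tcp_rot: [-3.14, 0.002, 0.028]
contact_force: [-0.1, 0.2, -0.5]
grip_width: 34.6
finger_force: 0.0
time: 34.05
tool_pos: [406.2, -226.5, 104.2]
tcp_rot: [-3.14, 0.001, 0.033]
contact_force: [1.1, 0.1, -0.8]
grip_width: 35.1
finger_force: 0.0
stick_0 0.8 [331. 245.] 1206 pix [ 409. -232.] rect [ 407.9 -229.9] mag [-252.   168.4] size [18.4 31.9] long yaw 0.049
stick_0 0.71 [439. 246.] 1364 pix [ 410.7 -304.5] rect [ 409.2 -303.6] mag [-325.6  171.4] size [27.  24.5] long yaw 2.323
rotate-first: [-1.4 -3.1]
tool [1.4 3.1]  rz -0.018 tcp [ 406.4 -226.9  104.6] 0.031
```

```bash
python3 -m jog '[[0,3,30,0,0,-0.018],[0,0,30,0,0,0],[0,0,20,0,0,0],[0,0,9.5,0,0,0],[0,0,0,0,0,0],[0,0,0,0,0,0]]' 38 && python3 -m jog '[[0,0,0,0,0,0],[0,0,0,0,0,0],[0,0,0,0,0,0],[0,0,0,0,0,0]]' 0; python3 -m jog '[[0,0,-10,0,0,0],[0,0,-40,0,0,0],[0,0,-50,0,0,0],[0,0,-5,0,0,-0.145],[0,0,0,0,0,-0.145],[0,0,0,0,0,-0.145],[0,0,0,0,0,-0.145],[0,0,0,0,0,-0.145]]'; python3 -m jog '[[0,0,0,0,0,-0.145],[0,0,0,0,0,-0.145],[0,0,0,0,0,-0.145],[0,0,0,0,0,-0.145],[0,0,0,0,0,-0.145],[0,0,0,0,0,-0.13],[0,0,0,0,0,0],[0,0,0,0,0,0]]'
python3 - <<'E'
from h import *
dest(*(N+116*u),1.6296)
E
```

```text
time: 34.75
tool_pos: [407.0, -230.6, 16.0]
tcp_rot: [3.141, -0.001, 0.047]
contact_force: [-0.1, 0.2, 0.4]
grip_width: 35.0
finger_force: 0.0
time: 35.15
tool_pos: [407.0, -230.6, 16.2]
tcp_rot: [3.141, -0.001, 0.046]
contact_force: [0.5, -0.2, 5.3]
grip_width: 17.7
finger_force: 30.0
time: 35.95
tool_pos: [406.4, -230.2, 121.1]
tcp_rot: [3.141, -0.0, 0.777]
contact_force: [0.5, 0.7, -0.3]
grip_width: 17.8
finger_force: 30.0
time: 36.75
tool_pos: [406.5, -230.3, 120.8]
tcp_rot: [3.141, 0.0, 1.623]
contact_force: [0.4, -0.1, -0.5]
grip_width: 17.4
finger_force: 30.0
rotate-first: [368.2 169.8]
tool [369.4 167.3]  rz -0.007 tcp [ 406.5 -230.3  120.8] 1.623
```

```bash
python3 -m jog '[[0,0,0,0,0,-0.007],[41,18.9,0,0,0,0],[41,18.9,0,0,0,0],[41,18.9,0,0,0,0],[41,18.9,0,0,0,0],[41,18.9,0,0,0,0],[41,18.9,0,0,0,0],[41,18.9,0,0,0,0],[41,18.9,0,0,0,0],[40,18.8,0,0,0,0],[0,0,0,0,0,0],[0,0,0,0,0,0]]'
python3 - <<'E'
from h import *
dest(*(N+116*u),1.6296)
E
```

```text
time: 37.95
tool_pos: [552.9, 148.4, 120.1]
tcp_rot: [-3.141, 0.0, 1.634]
contact_force: [0.3, 0.0, -0.3]
grip_width: 17.6
finger_force: 30.0
rotate-first: [-1.2  1.4]
tool [-1.2  1.4]  rz 0.005 tcp [552.9 148.4 120.1] 1.634
```

```bash
python3 -m jog '[[-1.2,1.4,25,0,0,0.005],[0,0,25,0,0,0],[0,0,20,0,0,0],[0,0,8,0,0,0],[0,0,4,0,0,0],[0,0,2,0,0,0],[0,0,0,0,0,0],[0,0,0,0,0,0]]' && python3 -m jog '[[0,0,0.5,0,0,0],[0,0,0,0,0,0],[0,0,0,0,0,0],[0,0,0,0,0,0],[0,0,-5,0,0,0],[0,0,-40,0,0,0],[0,0,-35,0,0,0],[0,0,0,0,0,0]]' 38
python3 - <<'E'
from h import *
near(42)
E
python3 -m jog '[[-44.2,-17.3,0,0,0,0],[-44.2,-17.3,0,0,0,0],[-44.2,-17.3,0,0,0,0],[-44.2,-17.3,0,0,0,0],[-44.2,-17.3,0,0,0,0],[-44.2,-17.3,0,0,0,0],[-44.2,-17.3,0,0,0,0],[-44.2,-17.3,0,0,0,0],[-44.2,-17.3,0,0,0,0],[-44.2,-17.3,5,0,0,0],[0,0,0,0,0,0]]' 38;python3 -m jog '[[0,0,5,0,0,-0.138],[0,0,0,0,0,-0.138],[0,0,0,0,0,-0.138],[0,0,0,0,0,-0.138],[0,0,0,0,0,-0.138],[0,0,0,0,0,0],[0,0,0,0,0,0],[0,0,0,0,0,0]]'
python3 - <<'E'
from h import *
near()
E
```

```text
time: 38.75
tool_pos: [555.2, 146.4, 37.4]
tcp_rot: [3.14, -0.0, 1.628]
contact_force: [0.2, 0.3, -0.7]
grip_width: 17.6
finger_force: 30.0
time: 39.55
tool_pos: [557.8, 146.9, 121.4]
tcp_rot: [3.132, -0.001, 1.628]
contact_force: [-0.2, 0.0, -0.4]
grip_width: 34.9
finger_force: 0.0
stick_0 0.75 [318. 249.] 1231 pix [555.6 148.8] rect [554.6 147.5] mag [116.2  -0.3] size [18.4 31.8] long yaw 1.636
stick_0 0.73 [313. 292.] 1017 pix [553.5 117.4] rect [555.6 116.8] mag [85.5  0.6] size [17.7 29.7] long yaw 1.634
stick_0 0.72 [318. 329.] 903 pix [558.7  88.7] rect [557.8  88.6] mag [57.2  0. ] size [18.3 28.4] long yaw 1.635
stick_0 0.69 [317. 384.] 158 pix [560.6  41.6] rect [560.7  41.5] mag [10.  -0.1] size [17.3  5.4] long yaw 0.052
stick_0 0.67 [316. 152.] 30083 pix [550.4 212. ] rect [552.4 152.5] mag [121.3   1.7] size [ 56.1 282.6] long yaw 1.663
rotate-first: [-1.   0.4]
tool [ 1.  -0.4]  rz -0.008 tcp [555.1 146.5 117. ] 1.628
time: 40.75
tool_pos: [405.1, -309.1, 109.3]
tcp_rot: [-3.14, -0.0, 1.623]
contact_force: [0.5, 1.1, -0.3]
grip_width: 34.8
finger_force: 0.0
time: 41.55
tool_pos: [407.3, -304.3, 105.6]
tcp_rot: [3.141, -0.001, 2.316]
contact_force: [0.8, 0.2, 0.2]
grip_width: 34.8
finger_force: 0.0
stick_0 0.83 [319. 247.] 1149 pix [ 403.7 -303.4] rect [ 405.  -304.9] mag [-326.6  175.7] size [17.3 31.4] long yaw 2.324
rotate-first: [-1.4  2. ]
tool [ 1.4 -2. ]  rz -0.008 tcp [ 407.4 -304.5  105.8] 2.317
```

```bash
python3 -m jog '[[0,-2,30,0,0,-0.008],[0,0,30,0,0,0],[0,0,20,0,0,0],[0,0,10,0,0,0],[0,0,0,0,0,0],[0,0,0,0,0,0]]' 38 && python3 -m jog '[[0,0,0,0,0,0],[0,0,0,0,0,0],[0,0,0,0,0,0],[0,0,0,0,0,0]]' 0; python3 -m jog '[[0,0,-10,0,0,0],[0,0,-40,0,0,0],[0,0,-50,0,0,0],[0,0,-5,0,0,0.139],[0,0,0,0,0,0.139],[0,0,0,0,0,0.139],[0,0,0,0,0,0.139],[0,0,0,0,0,0.139],[0,0,0,0,0,0],[0,0,0,0,0,0]]'
python3 - <<'E'
from h import *
dest(*(N+148*u),1.6296)
E
```

```text
time: 42.25
tool_pos: [406.4, -306.5, 16.6]
tcp_rot: [3.141, 0.001, 2.326]
contact_force: [-0.7, 0.5, -0.2]
grip_width: 34.7
finger_force: 0.0
time: 42.65
tool_pos: [406.3, -306.5, 16.8]
tcp_rot: [3.141, 0.002, 2.326]
contact_force: [-0.8, 0.6, 6.0]
grip_width: 17.2
finger_force: 30.0
time: 43.65
tool_pos: [405.9, -306.1, 121.3]
tcp_rot: [3.142, 0.0, 1.635]
contact_force: [0.9, 0.0, -0.5]
grip_width: 17.3
finger_force: 30.0
rotate-first: [475.9 174.9]
tool [474.9 177.5]  rz 0.005 tcp [ 405.9 -306.1  121.3] 1.635
```

```bash
python3 -m jog '[[43.2,15.9,0,0,0,0.005],[43.2,15.9,0,0,0,0],[43.2,15.9,0,0,0,0],[43.2,15.9,0,0,0,0],[43.2,15.9,0,0,0,0],[43.2,15.9,0,0,0,0],[43.2,15.9,0,0,0,0],[43.2,15.9,0,0,0,0],[43.2,15.9,0,0,0,0],[43.2,15.9,0,0,0,0],[43,15.9,0,0,0,0],[0,0,0,0,0,0]]';python3 -m jog '[[0,0,0,0,0,0],[0,0,0,0,0,0]]'
python3 - <<'E'
from h import *
dest(*(N+147*u),1.6296)
E
```

```text
time: 44.85
tool_pos: [554.8, 183.0, 121.1]
tcp_rot: [3.14, -0.002, 1.634]
contact_force: [0.9, -1.0, -0.5]
grip_width: 17.2
finger_force: 30.0
time: 45.05
tool_pos: [553.6, 177.1, 120.9]
tcp_rot: [-3.141, 0.0, 1.627]
contact_force: [0.2, 0.3, -0.5]
grip_width: 17.3
finger_force: 30.0
rotate-first: [ 1.2 -0.9]
tool [ 1.2 -0.9]  rz -0.002 tcp [553.6 177.1 120.9] 1.627
```

Place, then lift and look at the whole row.

```bash
python3 -m jog '[[1.2,-0.9,25,0,0,-0.002],[0,0,25,0,0,0],[0,0,20,0,0,0],[0,0,8,0,0,0],[0,0,4,0,0,0],[0,0,2.2,0,0,0],[0,0,0,0,0,0],[0,0,0,0,0,0]]' && python3 -m jog '[[0,0,0.5,0,0,0],[0,0,0,0,0,0],[0,0,0,0,0,0],[0,0,0,0,0,0],[0,0,-5,0,0,0],[0,0,-40,0,0,0],[0,0,-45,0,0,0],[-20,0,-20,0,0,0],[0,0,0,0,0,0],[0,0,0,0,0,0]]' 38
python3 - <<'E'
from h import *
c,im,o=see('stick_0',42,pic='w5');dest(*(N+263*u),1.6296);see('rail_grip',90)
E
```

```text
time: 45.85
tool_pos: [553.6, 179.1, 37.7]
tcp_rot: [3.14, -0.0, 1.628]
contact_force: [0.9, 0.2, 0.1]
grip_width: 17.1
finger_force: 30.0
time: 46.85
tool_pos: [554.1, 159.0, 146.5]
tcp_rot: [3.141, -0.0, 1.627]
contact_force: [-0.0, 0.5, -0.6]
grip_width: 35.2
finger_force: 0.0
stick_0 0.9 [321. 293.] 830 pix [554.8 117.2] rect [556.2 117.2] mag [85.8 -0.1] size [17.3 29.4] long yaw 1.637
stick_0 0.89 [321. 326.] 750 pix [556.9  88.5] rect [557.6  86.4] mag [55.   0.4] size [17.1 30.5] long yaw 1.637
stick_0 0.68 [323. 255.] 1031 pix [554.8 148. ] rect [554.1 148.3] mag [117.1   0.2] size [17.5 33. ] long yaw 1.637
stick_0 0.64 [320.  84.] 9257 pix [546.1 264.7] rect [546.6 262.2] mag [231.1   1. ] size [ 35.9 100.3] long yaw 1.65
stick_0 0.6 [320. 211.] 1050 pix [550.9 181.3] rect [552.6 179.8] mag [148.6  -0.2] size [17.6 30.1] long yaw 1.638
rotate-first: [134.9   0.4]
tool [134.9   0.2]  rz -0.001 tcp [553.3 159.4 145. ] 1.628
rail_grip 0.78 [322.  80.] 9401 pix [546.5 262.9] rect [546.8 258.6] mag [227.5   1. ] size [82.  29.6] long yaw 1.604
```

View pics/w5.png

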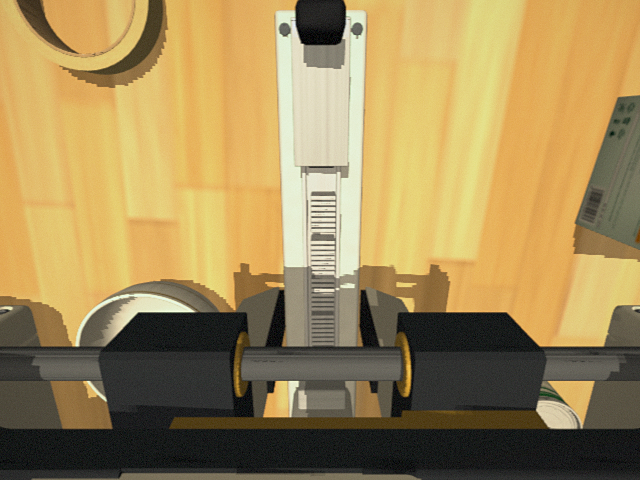

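The picture shows all sticks in line in the channel, rows 190–345, with the rail back. Gripping the handle again.

```bash
python3 -m jog '[[45,0,0,0,0,0],[45,0,0,0,0,0],[45,0,0,0,0,0],[0,0,0,0,0,0],[0,0,30,0,0,0],[0,0,30,0,0,0],[0,0,20,0,0,0],[0,0,6,0,0,0],[0,0,0,0,0,0],[0,0,0,0,0,0]]' 60; python3 -m jog '[[0,0,0,0,0,0],[0,0,0,0,0,0],[0,0,0,0,0,0],[0,0,0,0,0,0],[0,0,0,0,0,0]]' 0;  python3 -m jog '[[-10,0,0,0,0,0],[-15,0,0,0,0,0],[-15,0,0,0,0,0],[-15,0,0,0,0,0],[-15,0,0,0,0,0],[-15,0,0,0,0,0],[0,0,0,0,0,0]]'
```

```text
time: 48.05
tool_pos: [547.0, 293.9, 61.2]
tcp_rot: [3.14, -0.0, 1.628]
contact_force: [0.2, -0.4, 0.9]
grip_width: 55.2
finger_force: 0.0
time: 48.55
tool_pos: [545.7, 293.9, 60.7]
tcp_rot: [-3.14, 0.0, 1.628]
contact_force: [-3.7, -0.5, 4.1]
grip_width: 25.9
finger_force: 30.0
time: 49.25
tool_pos: [550.7, 208.8, 60.7]
tcp_rot: [-3.141, -0.001, 1.628]
contact_force: [-4.2, 0.3, 3.9]
grip_width: 25.8
finger_force: 30.0
```

```bash
python3 -m jog '[[-5,0,0,0,0,0],[-5,0,0,0,0,0],[-4,0,0,0,0,0],[-3,0,0,0,0,0]]'; python3 -m jog '[[-2,0,0,0,0,0],[-2,0,0,0,0,0],[0,0,0,0,0,0]]'
```

```text
time: 49.65
tool_pos: [551.6, 194.1, 60.7]
tcp_rot: [-3.141, -0.003, 1.628]
contact_force: [-3.9, 9.7, 3.6]
grip_width: 25.8
finger_force: 30.0
time: 49.95
tool_pos: [551.9, 189.9, 60.7]
tcp_rot: [-3.141, -0.003, 1.629]
contact_force: [-4.0, 8.9, 3.7]
grip_width: 25.6
finger_force: 30.0
```

```bash
python3 -m jog '[[-1.5,0,0,0,0,0],[-1.5,0,0,0,0,0],[0,0,0,0,0,0]]'; python3 -m jog '[[-1.5,0,0,0,0,0],[-1.5,0,0,0,0,0],[0,0,0,0,0,0]]'
```

```text
time: 50.25
tool_pos: [551.9, 188.9, 60.7]
tcp_rot: [-3.142, -0.006, 1.628]
contact_force: [-4.1, 17.0, 2.5]
grip_width: 25.9
finger_force: 30.0
time: 50.55
tool_pos: [551.9, 188.6, 60.7]
tcp_rot: [3.141, -0.01, 1.628]
contact_force: [-5.4, 28.1, 0.8]
grip_width: 25.9
finger_force: 30.0
```

```bash
python3 -m jog '[[0,0,0,0,0,0],[2.5,0,0,0,0,0],[0,0,0,0,0,0]]'; python3 -m jog '[[0,0,0,0,0,0],[0,0,0,0,0,0],[0,0,0,0,0,0],[0,0,-30,0,0,0],[0,0,-40,0,0,0],[-44,0,0,0,0,0],[-44,0,0,0,0,0],[-44,0,0,0,0,0],[0,0,0,0,0,0],[0,0,0,0,0,0]]' 60
python3 - <<'E'
from h import *
see('plunger_top',82,pic='w6');see('rail_grip',90);dest(564,-21)
E
```

```text
time: 50.85
tool_pos: [551.9, 188.7, 60.7]
tcp_rot: [3.141, -0.005, 1.629]
contact_force: [-4.1, 16.9, 2.7]
grip_width: 26.0
finger_force: 30.0
time: 51.85
tool_pos: [560.4, 51.5, 130.3]
tcp_rot: [3.142, -0.0, 1.625]
contact_force: [0.2, 0.1, 0.4]
grip_width: 55.1
finger_force: 0.0
plunger_top 0.7 [321. 383.] 180 pix [563.8 -28.8] rect [564.3 -29.7] mag [-61.3   0.5] size [ 5.5 18.3] long yaw 0.056
rail_grip 0.74 [320.  82.] 10305 pix [553.1 154.7] rect [553.3 151.4] mag [120.1   0.8] size [76.4 29. ] long yaw 1.602
tool [-75.   -0.6]  tcp [560.2  53.9 130.2] 1.63
```

View pics/w6.png

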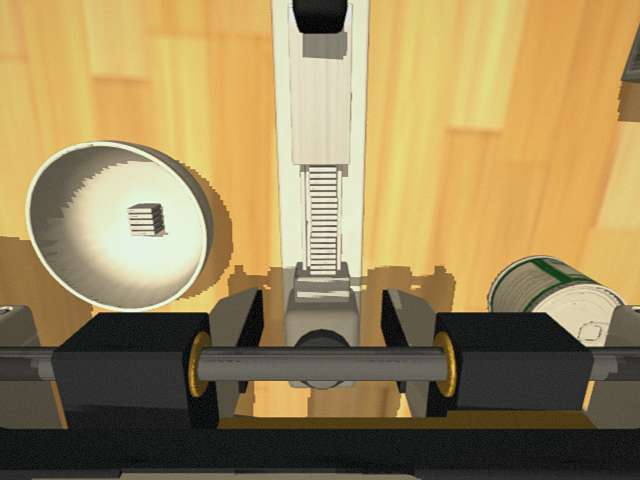

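The picture shows the row tight against the nose under the roof, and the rail home. Moving over the plunger with closed fingers.

```bash
python3 -m jog '[[-38,-0.3,0,0,0,0],[-37,-0.3,0,0,0,0],[0,0,0,0,0,0],[0,0,0,0,0,0]]' 60
python3 - <<'E'
from h import *
c,im,o=see('plunger_top',82,pic='w7');dest(*o[0][1].mean(0))
w=px2w(c,(320,163.5),50)
E
```

```text
time: 52.45
tool_pos: [564.0, -21.6, 130.2]
tcp_rot: [-3.141, -0.001, 1.628]
contact_force: [-0.8, 0.3, 0.8]
grip_width: 54.9
finger_force: 0.0
plunger_top 0.63 [325. 263.] 1573 pix [564.8 -17.5] rect [563. -19.] mag [-50.6   1.2] size [24.8 27.7] long yaw 1.645
plunger_top 0.3 [330. 404.] 1323 pix [ 574.5 -117.9] rect [ 574.1 -115.6] mag [-147.6   -4.2] size [27.  30.9] long yaw 0.021
tool [ 1.7 -0.8]  tcp [563.9 -20.7 130.2] 1.63
```

View pics/w7.png

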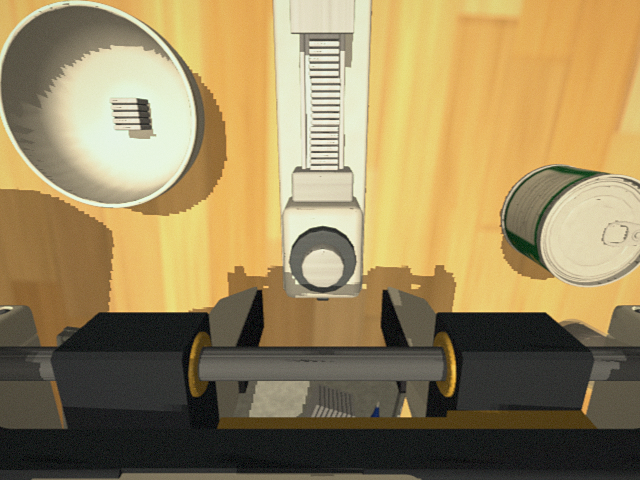

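The plunger's steel top is centred at (323,269), right under the TCP. Pressing.

```bash
python3 -m jog '[[0,0,0,0,0,0],[0,0,0,0,0,0],[0,0,0,0,0,0],[0,0,0,0,0,0],[0,0,20,0,0,0],[0,0,20,0,0,0],[0,0,4,0,0,0],[0,0,0,0,0,0]]' 0; python3 -m jog '[[0,0,3,0,0,0],[0,0,3,0,0,0],[0,0,2,0,0,0],[0,0,2,0,0,0],[0,0,0,0,0,0],[0,0,0,0,0,0]]'
```

```text
time: 53.35
tool_pos: [563.7, -22.1, 85.9]
tcp_rot: [-3.14, -0.0, 1.628]
contact_force: [1.4, 0.9, 0.4]
grip_width: 0.7
finger_force: 0.0
time: 53.95
tool_pos: [564.8, -22.3, 77.1]
tcp_rot: [3.139, 0.0, 1.628]
contact_force: [0.8, 0.0, 4.7]
grip_width: 0.5
finger_force: 2.6
```

```bash
python3 -m jog '[[0,0,1,0,0,0],[0,0,1,0,0,0],[0,0,1,0,0,0],[0,0,0,0,0,0],[0,0,0,0,0,0],[0,0,0,0,0,0]]'
```

```text
time: 54.55
tool_pos: [564.9, -22.3, 76.0]
tcp_rot: [3.138, 0.001, 1.628]
contact_force: [-4.7, 0.1, 19.9]
grip_width: 0.5
finger_force: 9.8
```

```bash
python3 -m jog '[[0,0,0,0,0,0],[0,0,-10,0,0,0],[0,0,-40,0,0,0],[0,0,-40,0,0,0],[0,0,-40,0,0,0],[-30,0,0,0,0,0],[-40,0,0,0,0,0],[-20,0,0,0,0,0],[0,0,0,0,0,0],[0,0,0,0,0,0],[0,0,0,0,0,0]]'
python3 - <<'E'
from h import *
c,im,o=see('bowl',56,pic='w8')
see('leftover',20);see('fat_0',33);see('stick_0',42)
E
```

```text
time: 55.65
tool_pos: [568.9, -111.0, 203.0]
tcp_rot: [-3.141, -0.001, 1.629]
contact_force: [0.3, -0.3, 0.1]
grip_width: 0.4
finger_force: 0.0
bowl 0.73 [143.  29.] 8252 pix [430.6  27.8] rect [427.6  23.7] mag [  0.  133.9] size [114.   44.8] long yaw 0.058
bowl 0.68 [498. 407.] 3446 pix [ 753.3 -286.9] rect [ 754.2 -284. ] mag [-326.3 -174.1] size [78.9 57.4] long yaw 0.061
leftover 0.95 [161.   4.] 371 pix [430.4  53.1] rect [429.   51.2] mag [ 27.4 130.8] size [22.2  9.1] long yaw 0.059
fat_0 0.65 [330. 277.] 954 pix [ 579.5 -168. ] rect [ 579.4 -171.3] mag [-203.5   -6.2] size [30.  38.7] long yaw 2.816
fat_0 0.55 [570. 230.] 4055 pix [ 793.1 -109. ] rect [ 792.9 -107.6] mag [-152.5 -223.1] size [42.6 95. ] long yaw 2.893
stick_0 0.78 [324.  18.] 955 pix [560.7  45. ] rect [559.7  44. ] mag [12.5  0.8] size [18.5 25.8] long yaw 1.64
```

View pics/w8.png

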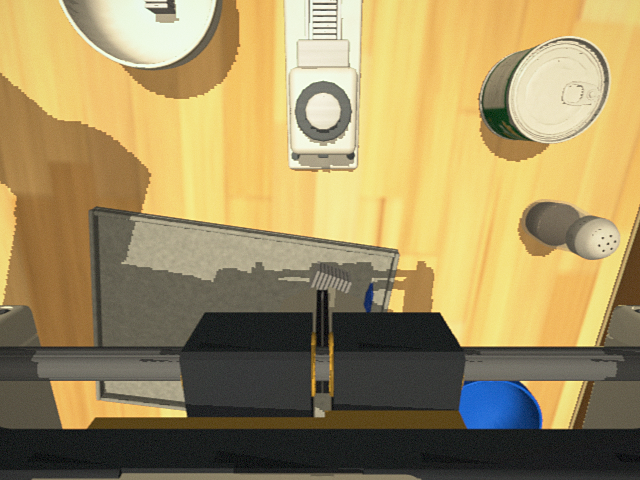

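The picture shows the plunger up again at (323,112), the leftover in the bowl and the row against the nose. The bystanders are standing and the tool is clear. Handing in.

```bash
python3 -c "
from plant import bot
print(bot.close_job())"
```

```text
the job is handed in; nothing more can be done
None
```

The clipper is reloaded and handed in at about 56 s: all five slim sticks are in the channel with the rail home, the plunger was pressed right down, and the leftover is in the bowl. I never touched the fat sticks, but only one of the two was visible in my last picture, and the hand-in returned no verdict.

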